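Clear the cover plate and present the tube adapter hole-up

TASK

Take the aluminium cover plate off the tube adapter and leave it standing on edge in any slot of the slotted rack, fully down in the slot. Then find the adapter's deep blind hole (its other end has only a shallow foot recess), turn the adapter so that the hole faces straight up, ready to receive a tube, and finish while still holding it steady in the gripper, clear of everything and well above the bench (by at least 15 cm). Leave the other things on the bench alone.

Things in the scene. Friction and masses are not known exactly. Their poses are not given: they have to be found in the camera images.
- adapter: tube adapter: grey plastic block 66 x 46 x 46 mm, 0.2 kg, lying on its side. Origin at its centre; x runs along the 66 mm and points out of the end with the BLIND HOLE (round, 31 mm wide, 44 mm deep). The other end (-x), the foot, has a recess of the same width but only 4 mm deep. y, z: square to the smooth 46 mm sides, z up at the start
- bore_mouth (a point): centre of the mouth of the adapter's blind hole, 33 mm from the block's centre along its x; same axes as the adapter
- plate: the cover plate: plain aluminium, 90 x 60 x 6 mm, about 90 g, left lying flat on top of the adapter (underside 46 mm above the bench). Origin at its centre; x along the 90 mm, y along the 60 mm, z along the 6 mm thickness
- rack: the slotted rack, fixed to the bench: white plastic, 86 mm (its x) by 50 mm (its y), 32 mm tall. Origin at the centre of its underside, z up. Three slots run right through along y, their middles at x = -24, 0 and +24 mm; each is 10 mm wide and 24 mm deep (floor 8 mm above the bench)
- calculator: bystander: calculator lying flat, 75 x 125 x 16 mm; origin at its underside
- marker: bystander: marker pen lying flat, 130 mm long, 16 mm thick; origin at its underside
- vial: bystander: amber glass vial, 26 mm wide, 50 mm tall; origin at its underside
- reagent: bystander: white jar with a blue cap, 60 mm wide, 120 mm tall; origin at its underside
- amber: bystander: amber bottle, 56 mm wide, 130 mm tall; origin at its underside
- beaker: bystander: white beaker, 64 mm wide, 75 mm tall; origin at its underside
- pipette: bystander: pipette lying flat, 240 mm long, 28 mm thick; origin at its underside
There are look-alikes about, which are no part of the job. Of the things shaped like the plate, the aluminium one is meant.

How it is judged:
On the way:
1. the cover plate stands on edge in a slot of the rack, fully down, at rest and let go (angle between plate's own z axis and vertical between 1.3 and 1.84 rad and z of plate in the frame of rack between 0.033 and 0.062 m and x of plate in the frame of rack between -0.034 and 0.034 m and y of plate in the frame of rack between -0.025 and 0.025 m and angle between the z axis of plate and the x axis of rack, either way round below 0.35 rad and linear speed of plate below 0.03 m/s and contact force between plate and the arm below 0.1 N and contact force between plate and the fingers below 0.1 N), for 0.2 s.
At the end, for the whole second after the job is handed in: The plate stands on edge (within about 15 degrees of upright) down in a slot of the rack, untouched and at rest; the adapter is held in the fingers, its deep hole up within 15 degrees, its centre more than 120 mm above the bench, still, and touching nothing else (all of step 1 and angle between bore_mouth's own x axis and vertical below 0.26 rad and height (world z) of adapter above 0.12 m and contact force between the fingers and adapter above 2 N and contact force between adapter and rack below 0.1 N and contact force between adapter and plate below 0.1 N and linear speed of adapter below 0.03 m/s and angular speed of adapter below 0.2 rad/s and contact force between adapter and calculator below 0.1 N and contact force between adapter and marker below 0.1 N and contact force between adapter and vial below 0.1 N and contact force between adapter and reagent below 0.1 N and contact force between adapter and amber below 0.1 N and contact force between adapter and beaker below 0.1 N and contact force between adapter and pipette below 0.1 N); the arm keeps its last pose, push and grip.
It fails at once if a bystander is pushed away by more than 40 mm (distance of any of calculator, marker, vial, reagent, amber, beaker, pipette from where it was at the start of the episode above 0.04 m).
It fails at once if a bystander is knocked over (leans more than 30 degrees) (angle between any of calculator, marker, vial, reagent, amber, beaker, pipette's own z axis and vertical above 0.52 rad).
It also fails if it takes over 58 s, if anything falls off the work surface, if the arm or the gripper's body presses on something with over 40 N, if the wrist force passes 120 N, or if a joint passes its speed limit or range.

ROBOT

A 7-joint arm with a two-finger parallel gripper is mounted at the origin on the work surface. World frame = base frame: x ahead of the robot, y to its left, z up, the work surface at z = 0. Lengths are in m, angles in rad, forces in N, time in s.
With the tool pointing down it reaches from about 0.425 to 1.025 m from the base axis. Payload 3.6 kg.
Tool frame: the origin (TCP) lies on the mounting face of the last link; the fingertips stand 173 mm ahead of it and the grasp point (between the pads) lies 155 mm ahead of it; z points along the fingers, y is the line along which they close (so a half turn about z gives the same grasp; the last joint's range is limited). The gripper opens to 85 mm and grips with 20 to 120 N. Pads are 22 mm wide; open, the fingers measure 114 mm over their backs; the gripper's body (76 mm by 85 mm) begins 54 mm behind the grasp point. The pads swing forward as they close: fully open they stand 13 mm farther back than shut.
Start: joints at [-1.242, 0.591, 0.048, 1.609, -0.033, 0.943, -0.034], TCP at [0.297, 0.661, 0.405] pointing down, gripper open.
Joint ranges: [-2.69, 2.69], [-0.47, 2.24], [-1.27, 1.36], [0.19, 2.51], [-1.53, 4.68], [0.08, 2.07], [-3.09, 3.09]. Speed limits (rad/s): [2.57, 2.57, 3.14, 3.14, 3.14, 3.14, 3.14].

INTERFACE

Orientations are given as a unit quaternion [x, y, z, w].
In Python, from rig import movep, movel, move_joints, move_gripper, wait, inverse_kinematics, snapshot, PlanningError, sign_off, read_t, read_qpos, read_dq, read_effort, read_tool_pos, read_eef_rot, read_contact_force, read_ft_torque, read_gripper_width, read_gripper_force gives the robot as it stands. Calls block until the motion is done:
- movep(position, orientation): joint-space move of the TCP to a pose.
- movel(position, rotation=None, v=0.15, contact_N=None): straight line of the TCP; rotation=None keeps the orientation; v is the mean speed in m/s. With contact_N (N) it stops when the force on the tool has changed by that much, and returns True; else False.
- move_joints(angles): joint-space move.
- move_gripper(opening, grip_force=None): opening from 0.0 (shut) to 1.0 (fully open); grip_force is the grip in N (None keeps the last); returns when the fingers have stopped.
- wait(seconds).
- inverse_kinematics(position, orientation): joint angles nearest the present ones, or None.
- snapshot(name): name is "side" or "top"; returns a dict with "color" (400x640x3 uint8, red, green, blue), "fx", "fy", "cx", "cy" (pixels), "R" (3x3) and "t" (3): a world point X has camera coordinates R X + t. Camera axes: x right, y down, z forward; pixel columns grow to the right and rows downward; lengths in m; the calibration is good to about 2 mm. A picture is of the moment at which its call begins. There is no depth.
A pose or a line that the arm cannot do raises PlanningError and nothing moves.
- sign_off(): hands the job in; it is judged then, once.
Readings, each from a call of its own:
- read_t(): time.
- read_qpos(): joint angles.
- read_dq(): joint speeds.
- read_effort(): joint torques, N m.
- read_tool_pos(): TCP position.
- read_eef_rot(): TCP orientation.
- read_contact_force(): force on the tool from outside, world axes, zero at the start.
- read_ft_torque(): the same for the moment, N m.
- read_gripper_width(): opening from 0.0 (shut) to 1.0 (fully open).
- read_gripper_force(): force on a finger pad.
Only numpy, scipy, OpenCV 4.12 (cv2) and the standard library are available. Lean on these libraries where they do the work, as an engineer would, in place of code of your own. Each camera call takes 0.05 s, during which the arm holds its last target. There are 200 camera calls.

## Working session

There is one attempt and no reset: what is moved stays moved. The work goes in short steps, each a Python script; the robot and the scene stay as the last script left them, time stands still between calls to the robot, and variables do not carry over. Pictures are saved under pics/ and viewed, at most 10 in all, crops included, and the job is handed in when it is done.

```bash
mkdir -p pics; ls
python3 - <<'E'
from rig import *
import cv2,numpy as np,pickle
for n in("side","top"):
    s=snapshot(n); pickle.dump(s,open(f"pics/{n}0.pkl","wb"))
    cv2.imwrite(f"pics/{n}0.png",s["color"][:,:,::-1])
    print(n,s["fx"],s["fy"],s["cx"],s["cy"],np.round(s["R"],3).tolist(),np.round(s["t"],3), -np.array(s["R"]).T@s["t"])
print(read_t(),read_eef_rot(),read_tool_pos())
E
```

```text
pics
side 509.80096893464696 509.80096893464696 315.45905511152677 200.79517500308404 [[0.838, -0.546, -0.021], [-0.332, -0.478, -0.813], [0.434, 0.688, -0.582]] [-0.433  0.227  1.173] [-0.07056778 -0.93552014  0.85807628]
top 370.4520089752996 370.4520089752996 316.10408235439684 194.65494459290397 [[-0.018, -0.999, -0.033], [-0.997, 0.02, -0.07], [0.071, 0.031, -0.997]] [0.036 0.533 1.008] [ 0.46138243 -0.00633043  1.04387604]
0.1 [ 2.09771636e-01  9.77749880e-01 -1.00631384e-03 -1.44088639e-04] [0.29728785 0.6608244  0.40365468]
```

View pics/side0.png

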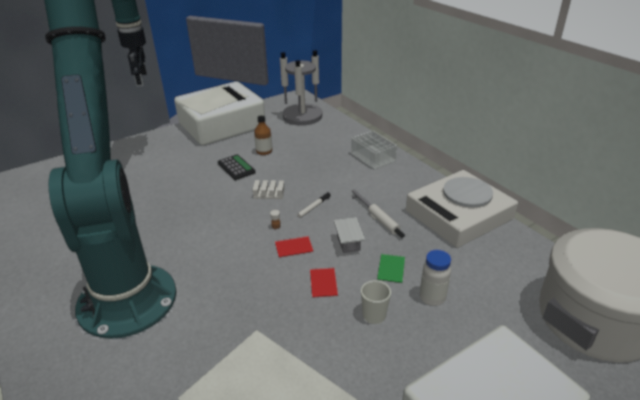

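View pics/top0.png

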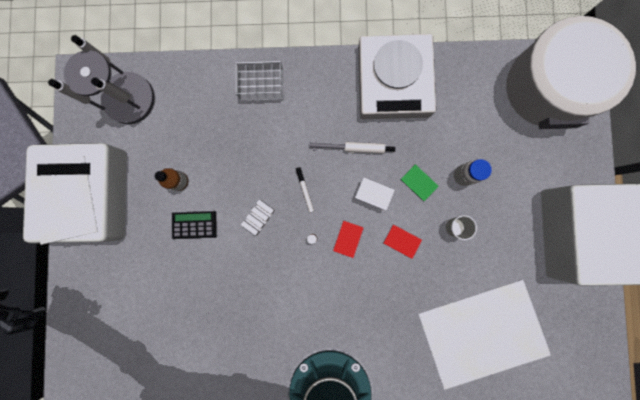

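The side view has the plate on the adapter at about (348,232), with the rack at (268,188). In the top view they are at (375,194) and (257,218). There are four plate-shaped things in the top view: aluminium (375,194), red (348,239), red (402,242) and green (419,183). Only the grey one on the block fits the description. I'll confirm that in an enlarged crop.

Run:
```python
import cv2,numpy as np
a=cv2.imread("pics/side0.png");b=cv2.imread("pics/top0.png")
f=lambda im,x,y,w,h,k:cv2.resize(im[y:y+h,x:x+w],(w*k,h*k),interpolation=cv2.INTER_CUBIC)
K=8
o=np.vstack([np.hstack([f(a,325,212,50,37,K),f(a,245,172,50,37,K)]),np.hstack([f(b,350,173,50,37,K),f(b,233,199,50,37,K)])])
cv2.imwrite("pics/crop0.png",o)
```

```text
(no output)
```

View pics/crop0.png

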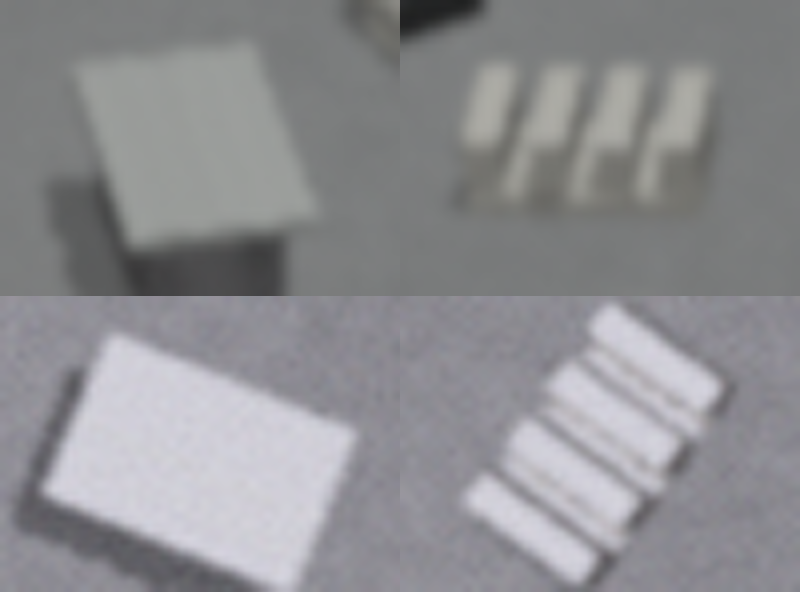

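The crop confirms it: the bare-aluminium plate sits on the grey block, and the rack has 4 ribs and 3 slots. Its corners are readable in both views, so I'll triangulate them.

```bash
cat > h.py <<'E'
import numpy as np,cv2,pickle
from scipy.optimize import least_squares
from scipy.spatial.transform import Rotation as Ro
from rig import *
def proj(s,X):
    c=np.atleast_2d(X)@np.array(s["R"]).T+s["t"]
    return np.c_[s["fx"]*c[:,0]/c[:,2]+s["cx"],s["fy"]*c[:,1]/c[:,2]+s["cy"]]
def tri(ss,uvs):
    f=lambda X:np.ravel([proj(s,X)[0]-u for s,u in zip(ss,uvs)])
    r=least_squares(f,[.5,0,.05]);return r.x,np.abs(r.fun).max()
def shot(n,name):
    s=snapshot(n);pickle.dump(s,open(f"pics/{name}.pkl","wb"));return s
def crop(s,x,y,w,h,k):
    return cv2.resize(np.ascontiguousarray(s["color"][y:y+h,x:x+w,::-1]),(w*k,h*k),interpolation=cv2.INTER_CUBIC)
E
cat > m.py <<'E'
from h import *
S=pickle.load(open("pics/side0.pkl","rb"));T=pickle.load(open("pics/top0.pkl","rb"))
c=lambda L,o:[(np.array(p)+.5)/8-.5+o for p in L]
# plate: order matched by world (far-left, far-right, near-right, near-left as in top view)
tp=c([(117,36),(357,137),(295,296),(42,196)],(350,173))
sp=c([(75,65),(252,42),(320,215),(130,248)],(325,212))
best=min(([sp[(i+d*k)%4] for k in range(4)] for i in range(4) for d in(1,-1)),key=lambda q:sum(tri([S,T],[a,b])[1] for a,b in zip(q,tp)))
P=[tri([S,T],[a,b]) for a,b in zip(best,tp)]
for p in P: print("plate",np.round(p[0],4),round(p[1],2))
tr=c([(212,4),(325,89),(182,291),(62,201)],(233,199))
sr=c([(80,62),(312,65),(300,148),(65,148)],(245,172))
best=min(([sr[(i+d*k)%4] for k in range(4)] for i in range(4) for d in(1,-1)),key=lambda q:sum(tri([S,T],[a,b])[1] for a,b in zip(q,tr)))
Q=[tri([S,T],[a,b]) for a,b in zip(best,tr)]
for p in Q: print("rack",np.round(p[0],4),round(p[1],2))
for nm,A,L,W in(("plate",P,.09,.06),("rack",Q,.05,.086)):
    X=np.array([a[0] for a in A])
    e=[np.linalg.norm(X[(i+1)%4]-X[i]) for i in range(4)]
    u=(X[1]-X[0]+X[2]-X[3])[:2]; print(nm,"mean",X.mean(0),"edges",np.round(e,4),"dir01",u/np.linalg.norm(u))
    tz,sg=(tp,best) if nm=="plate" else (tr,best)
    loc=np.array([(-L/2,-W/2),(L/2,-W/2),(L/2,W/2),(-L/2,W/2)])
    if nm=="plate": obs_s=[p for p in min(([sp[(i+d*k)%4] for k in range(4)] for i in range(4) for d in(1,-1)),key=lambda q:sum(tri([S,T],[a,b])[1] for a,b in zip(q,tp)))]
    else: obs_s=best
    out=None
    for flip in(1,-1):
        def f(v):
            a=v[3];R=np.array([[np.cos(a),-np.sin(a)],[np.sin(a),np.cos(a)]])
            Z=np.c_[(loc*[1,flip])@R.T+v[:2],np.full(4,v[2])]
            return np.r_[(proj(S,Z)-obs_s).ravel(),(proj(T,Z)-tz).ravel()]
        r=least_squares(f,np.r_[X.mean(0),np.arctan2(u[1],u[0])])
        if out is None or r.cost<out.cost: out=r
    print(nm,"fit x y ztop yaw(dir01)",np.round(out.x,4),"rms px",np.sqrt(np.mean(out.fun**2)))
E
python3 m.py
```

```text
plate [ 0.5761 -0.1047  0.0547] 0.01
plate [ 0.5416 -0.1842  0.0527] 0.34
plate [ 0.4878 -0.1617  0.0499] 0.18
plate [ 0.5237 -0.0789  0.0518] 0.21
rack [0.5242 0.1821 0.0349] 0.09
rack [0.4954 0.1436 0.0307] 0.47
rack [0.4268 0.1939 0.0294] 0.3
rack [0.4568 0.2351 0.0331] 0.34
plate mean [ 0.53233165 -0.13236272  0.05227296] edges [0.0867 0.0584 0.0903 0.0585] dir01 [-0.39793373 -0.91741416]
plate fit x y ztop yaw(dir01) [ 0.5324 -0.1323  0.0521 -1.9829] rms px 0.4021701464895231
rack mean [0.47579377 0.1886803  0.03201953] edges [0.0483 0.0851 0.0511 0.0858] dir01 [-0.59484448 -0.80384081]
rack fit x y ztop yaw(dir01) [ 0.4759  0.1887  0.0319 -2.2084] rms px 0.40173648054954947
```

```bash
cat >> h.py <<'E'
PL=np.array([.5324,-.1323,.049]);PX=np.array([-.3979,-.9174,0])
RK=np.array([.4759,.1887,0]);RX=np.array([.8038,-.5949,0])
K=np.array([0,0,1.])
def pose(g,hv,tilt,s,back=0.,depth=.155):
    """grasp point g; tool z tilted by tilt from down towards hv; returns TCP pos, quat"""
    hv=hv/np.linalg.norm(hv);z=np.sin(tilt)*hv-np.cos(tilt)*K
    y=s*np.cross(K,hv);x=np.cross(y,z)
    return list(g-(depth+back)*z),list(Ro.from_matrix(np.c_[x,y,z]).as_quat())
E
python3 - <<'E'
from h import *
lo=np.array([-2.69,-.47,-1.27,.19,-1.53,.08,-3.09]);hi=np.array([2.69,2.24,1.36,2.51,4.68,2.07,3.09])
for a in(1,-1):
 for b in(1,-1):
  for s in(1,-1):
   for th in(30,45,60,75,90):
    t=np.radians(th);hg=a*PX;hp=b*RX
    q=[inverse_kinematics(*pose(PL+.025*hg+[0,0,dz],hg,t-np.pi/2,s)) for dz in(0,.12)]
    p=[inverse_kinematics(*pose(RK+[0,0,.078+dz],hp,t,s)) for dz in(.12,0)]
    if all(v is not None for v in q+p):
        m=min(np.minimum(np.array(v)-lo,hi-v).min() for v in q+p)
        print(a,b,s,th,"margin",round(m,2),"dq",np.round(np.subtract(p[0],q[1]),1))
E
```

```text
1 1 1 30 margin 0.15 dq [-2.3 -0.3  1.2  0.2  1.6 -0.5 -1.3]
1 1 1 45 margin 0.15 dq [-2.3  0.   1.1  0.3  2.  -0.4 -1.8]
1 1 1 60 margin 0.09 dq [-2.2  0.3  1.1  0.3  2.1 -0.2 -2. ]
1 1 1 75 margin 0.05 dq [-1.8  0.6  0.6  0.3  2.1 -0.1 -2.1]
1 1 1 90 margin 0.13 dq [-1.5  0.8  0.4  0.3  1.8  0.1 -1.9]
1 1 -1 30 margin 0.03 dq [-0.5 -0.6 -1.3  0.2  2.5 -1.1  4. ]
1 1 -1 45 margin 0.05 dq [-0.5 -0.5 -1.5  0.2  2.7 -0.8  3.7]
1 1 -1 60 margin 0.02 dq [-2.  -0.3  0.9  0.3  0.9  0.6 -0.8]
1 1 -1 75 margin 0.13 dq [-1.6  0.3  0.2  0.3  1.4  1.  -1.4]
1 1 -1 90 margin 0.17 dq [-1.2  0.5 -0.2  0.3  1.3  1.3 -1.4]
1 -1 1 30 margin 0.17 dq [-2.   0.1  1.8 -0.1 -0.1  0.7 -2.4]
1 -1 1 45 margin 0.18 dq [-1.6  0.4  1.5 -0.2 -0.1  1.  -2.3]
1 -1 1 60 margin 0.1 dq [-1.3  0.5  1.2 -0.2 -0.2  1.3 -2.1]
1 -1 1 75 margin 0.02 dq [-0.6  0.5  0.3 -0.3 -0.2  1.3 -2.1]
1 -1 1 90 margin 0.05 dq [-0.1  0.5 -0.3 -0.4 -0.4  1.4 -1.9]
1 -1 -1 30 margin 0.03 dq [-0.2 -0.5 -1.1 -0.1  1.  -0.9  2.6]
1 -1 -1 45 margin 0.05 dq [ 0.1 -0.4 -1.4 -0.2  0.9 -0.6  2.7]
1 -1 -1 60 margin 0.02 dq [-1.2 -0.1  0.9 -0.3 -1.
[... 696 characters left out ...]
1.7]
-1 1 -1 90 margin 0.17 dq [-0.6  0.4 -0.9  0.3  1.9  1.2  1.3]
-1 -1 1 30 margin 0.18 dq [-0.8  0.1  1.3  0.1 -1.8  0.1 -3.3]
-1 -1 1 45 margin 0.18 dq [-0.7  0.4  1.3 -0.  -1.7  0.7 -3.4]
-1 -1 1 60 margin 0.1 dq [-0.6  0.5  1.1 -0.1 -1.5  1.  -3.5]
-1 -1 1 75 margin 0.02 dq [-0.5  0.5  0.7 -0.2 -1.3  1.2 -3.9]
-1 -1 1 90 margin 0.05 dq [-0.5  0.5  0.5 -0.3 -1.   1.4 -4.4]
-1 -1 -1 30 margin 0.5 dq [ 0.6 -0.5 -1.   0.  -0.7  0.   1.6]
-1 -1 -1 45 margin 0.55 dq [ 0.7 -0.2 -1.  -0.1 -0.6  0.3  1.5]
-1 -1 -1 60 margin 0.48 dq [ 0.7  0.1 -1.1 -0.2 -0.6  0.6  1.4]
-1 -1 -1 75 margin 0.37 dq [ 0.6  0.3 -1.1 -0.3 -0.4  0.8  1.2]
-1 -1 -1 90 margin 0.28 dq [ 0.5  0.5 -1.  -0.4 -0.2  1.   0.9]
```

```bash
cat >> h.py <<'E'
HG=-PX;HP=-RX;TH=np.pi/4
E
python3 - <<'E'
from h import *
G=PL+.025*HG
mid=lambda dz,back=0:pose(G+[0,0,dz],HG,TH-np.pi/2,-1,back)
movep(*mid(.2)); print(read_t(),read_qpos())
p,q=mid(0,.06);movep(p,q)
p,q=mid(0);print("hit",movel(p,q,v=.1,contact_N=8),read_tool_pos(),p)
move_gripper(0.,50);print(read_gripper_width()*85,read_gripper_force(),read_contact_force())
p,q=mid(.01);movel(p,q,v=.05)
p,q=mid(.15);movel(p,q,v=.15)
print(read_t(),read_gripper_width()*85,read_gripper_force())
S=shot("side","side1");T=shot("top","top1")
cv2.imwrite("pics/l1.png",np.vstack([crop(S,270,100,160,150,4)[:300*2:1,:][:300],crop(S,270,175,160,75,4)])) if 0 else cv2.imwrite("pics/l1.png",np.hstack([crop(S,270,110,130,195,3),crop(T,310,110,130,195,3)]))
E
```

```text
2.9417 [-0.74615868  0.74297796  0.85055727  1.92110079  0.22234344  1.00916812
 -0.51546432]
hit False [ 0.5864259  -0.00871215  0.15909423] [np.float64(0.585959109192162), np.float64(-0.00881388094272581), np.float64(0.15860155108391488)]
58.4053342208593 53.79868805408478 [0.34184688 3.10444707 4.91599467]
6.175 58.90442236349191 53.52781534194946
```

View pics/l1.png

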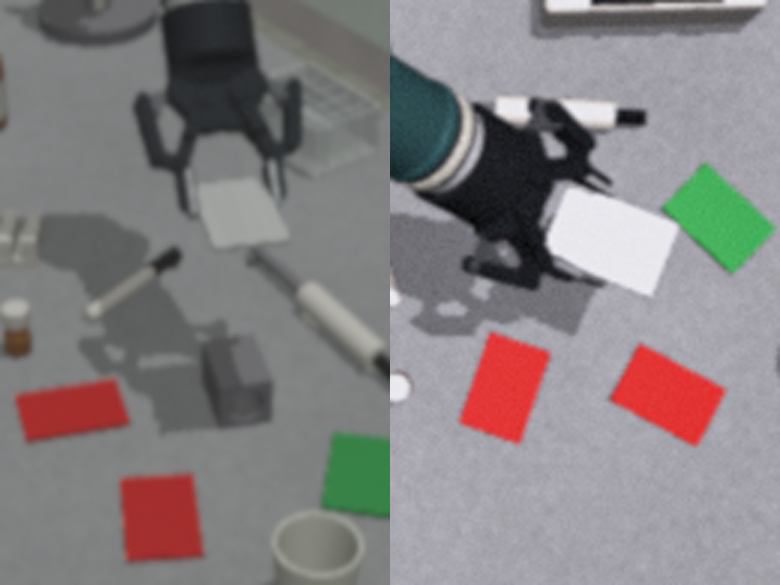

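The plate is held and clear of the adapter, which shows in the side view at about (349,236). Next I'll carry the plate over the rack's middle slot.

```bash
cat >> h.py <<'E'
def place(dz,dx=0.,dy=0.):
    return pose(RK+dx*RX+dy*np.cross(K,RX)+[0,0,.078+dz],HP,TH,-1)
E
python3 - <<'E'
from h import *
movep(*place(.13)); movel(*place(.034),v=.12)
print(read_t(),read_gripper_width()*85,read_gripper_force())
S=shot("side","side2");T=shot("top","top2")
cv2.imwrite("pics/l2.png",np.hstack([crop(S,240,125,60,75,6),crop(T,228,180,60,75,6)]))
E
```

```text
8.7417 58.57696448698933 53.60671520233154
```

View pics/l2.png

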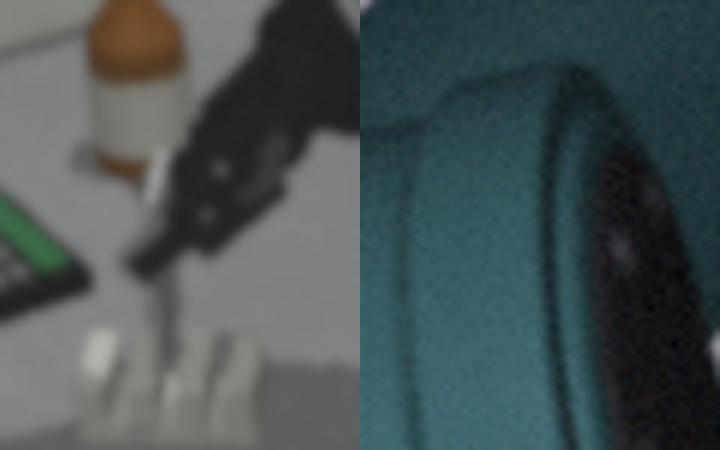

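In the side view the plate is edge-on. Its lower end is at about (268.5,186), over the middle of the rack. I'll overlay the nominal model to measure the offset.

Run:
```python
from h import *
S=pickle.load(open("pics/side2.pkl","rb"));k=12;x0,y0,w,h=243,145,50,50
im=crop(S,x0,y0,w,h,k);im=cv2.convertScaleAbs(im,alpha=1.4)
raw=im.copy()
RY=np.cross(K,RX)
tp=lambda X:[tuple(int(round(v)) for v in ((p-[x0,y0]+.5)*k-.5)) for p in proj(S,X)]
def L(a,b,c):
    a,b=tp([a,b]);cv2.line(im,a,b,c,1,cv2.LINE_AA)
R=lambda x,y,z:RK+x*RX+y*RY+[0,0,z]
for x in(-.043,-.029,-.019,-.005,.005,.019,.029,.043):
    L(R(x,-.025,.032),R(x,.025,.032),(255,255,0));L(R(x,-.025,.008),R(x,-.025,.032),(0,255,255))
for x in(-.003,.003):
    for y in(-.03,.03): L(R(x,y,.042),R(x,y,.132),(0,0,255))
L(R(-.003,-.03,.042),R(.003,-.03,.042),(0,0,255))
cv2.imwrite("pics/l3.png",np.hstack([im,raw])[:, :1200][:, ::1] if 0 else cv2.resize(np.hstack([im,raw]),(800,400)))
```

```text
(no output)
```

View pics/l3.png

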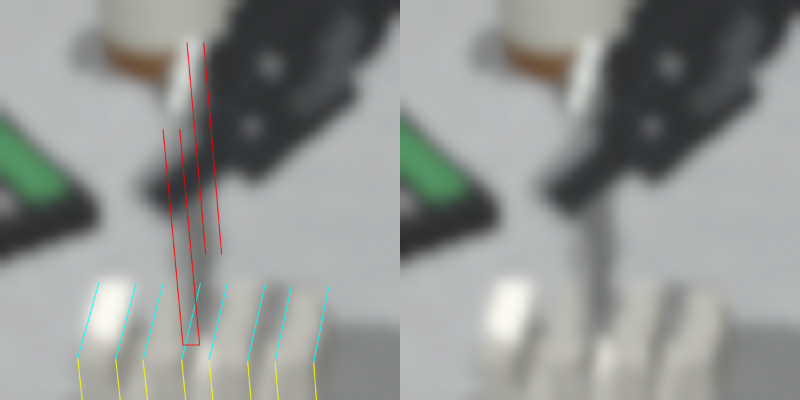

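```bash
cat > r.py <<'E'
from h import *
from scipy.optimize import minimize,differential_evolution
D=[(pickle.load(open(f"pics/{n}0.pkl","rb"))) for n in("side","top")]
G=[cv2.cvtColor(d["color"],cv2.COLOR_RGB2GRAY).astype(np.float32) for d in D]
xs=np.arange(-.052,.0521,.001);ys=np.arange(-.033,.0331,.001);X,Y=np.meshgrid(xs,ys)
rib=(np.abs(Y)<=.025)&(np.abs(X)<=.043)&(np.abs(X)>.005)&(np.abs(np.abs(X)-.024)>.005)
def score(v,w):
    c,s=np.cos(v[2]),np.sin(v[2])
    W=np.c_[(v[0]+c*X-s*Y).ravel(),(v[1]+s*X+c*Y).ravel(),np.full(X.size,.032)]
    r=0
    for i in w:
        p=proj(D[i],W).astype(np.float32)
        I=cv2.remap(G[i],p[:,0].reshape(X.shape),p[:,1].reshape(X.shape),cv2.INTER_LINEAR)
        r-=np.corrcoef(I.ravel(),cv2.GaussianBlur(rib.astype(np.float32),(0,0),1.2).ravel())[0,1]
    return r
x0=[.4759,.1887,np.arctan2(-.5949,.8038)]
for w in((0,1),(0,),(1,)):
    r=differential_evolution(score,[(a-d,a+d) for a,d in zip(x0,(.008,.008,.12))],args=(w,),seed=1,maxiter=60,popsize=10)
    print(w,r.x,r.x-x0,r.fun)
E
python3 r.py
```

```text
(0, 1) [ 0.47589414  0.19032153 -0.65058397] [-5.86119386e-06  1.62152972e-03 -1.34429013e-02] -1.7145594033404759
(0,) [ 0.47560716  0.18970592 -0.65944748] [-0.00029284  0.00100592 -0.02230641] -0.9180905840770406
(1,) [ 0.47552438  0.1910746  -0.6473142 ] [-0.00037562  0.0023746  -0.01017313] -0.8063958754305421
```

```bash
cat >> h.py <<'E'
RK=np.array([.4758,.1900,0]);RX=np.array([np.cos(-.652),np.sin(-.652),0]);HP=-RX
E
python3 - <<'E'
from h import *
for dx in(0,.0015,-.0015,.003,-.003):
    movel(*place(.034,dx),v=.1)
    p,q=place(-.004,dx)
    hit=movel(p,q,v=.03,contact_N=6)
    dz=read_tool_pos()[2]-place(0)[0][2]
    print(dx,hit,"dz",round(dz,4),read_contact_force(),read_gripper_width()*85,read_t())
    if dz<.006: break
E
```

```text
0 True dz -0.0014 [ 0.4392082  -0.68604497  5.0374344 ] 58.6136733302718 10.175
```

It reached the slot floor at the first try, 1.4 mm below nominal. I'll release, retreat, and look at both the plate and the adapter.

Run:
```python
from h import *
move_gripper(1.0)
p,q=pose(np.array(RK+[0,0,.078]),HP,TH,-1,.12);movel(p,q,v=.15)
movel([p[0]+.05,p[1]-.05,.33],q,v=.25)
print(read_t(),read_tool_pos())
S=shot("side","side4");T=shot("top","top4")
A=np.hstack([crop(S,235,145,65,50,6),crop(T,228,190,65,50,6)])
B=np.hstack([crop(S,322,208,65,50,6),crop(T,345,170,65,50,6)])
cv2.imwrite("pics/l4.png",np.vstack([A,B]))
```

```text
12.0333 [0.67972867 0.02251433 0.32915473]
```

View pics/l4.png

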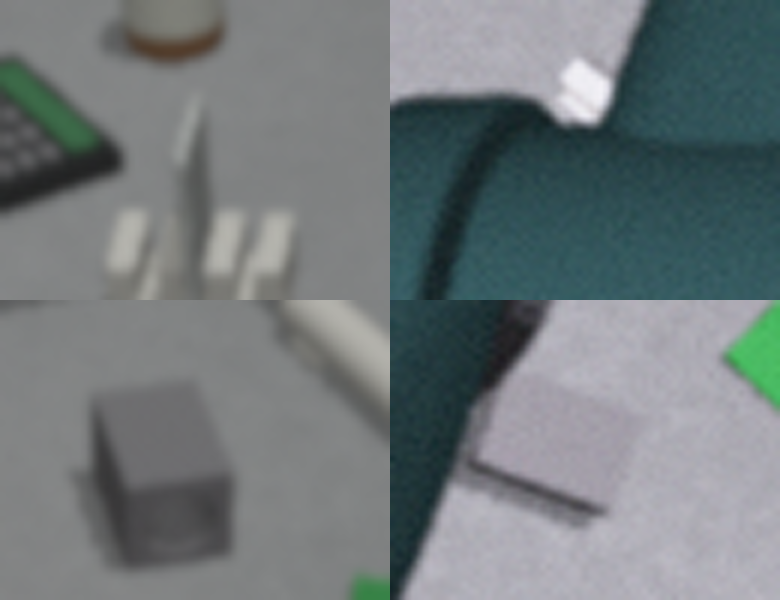

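The plate stands fully down in the middle slot. The adapter's side-view end, at about (352,240), shows a faint ring with a floor of the same grey, so it is probably the shallow recess, and I'll verify this by viewing the other end. Next I'll fit the adapter's pose.

Run:
```python
from h import *
S=pickle.load(open("pics/side4.pkl","rb"));T=pickle.load(open("pics/top4.pkl","rb"))
c=lambda L,o:np.array([(np.array(p)+.5)/6-.5+o for p in L])
sp=c([(95,100),(200,80),(233,172),(128,192)],(322,208)) # far-left, far-right, near-right, near-left
loc=np.array([(-.033,.023),(-.033,-.023),(.033,-.023),(.033,.023)]) # x toward near (-y world)
tpx=c([(85,165),(212,212)],(345,170))
def W(v):
    a=v[3];R=np.array([[np.cos(a),-np.sin(a)],[np.sin(a),np.cos(a)]])
    return np.c_[loc@R.T+v[:2],np.full(4,v[2])]
def fs(v,wt=1):
    Z=W(v);r=(proj(S,Z)-sp).ravel()
    # top view: near long edge corners (smaller x) -> loc rows with smaller world x
    i=np.argsort(Z[:,0])[:2];i=i[np.argsort(-Z[i,1])]
    return np.r_[r,wt*(proj(T,Z[i])-tpx).ravel()]
for wt in(0,1):
    r=least_squares(fs,[.53,-.13,.046,-1.98],args=(wt,));print(wt,np.round(r.x,4),np.round(r.fun,2))
p=[tri([S,T],[s,t]) for s,t in zip(sp[[0,3]],tpx)];print(p)
```

```text
0 [ 3.3373  3.5976 -3.7131  0.045 ] [  8.69   6.04  -6.79  11.    -8.66  -6.1    6.81 -11.04  -0.    -0.
  -0.    -0.  ]
1 [ 0.539  -0.1223  0.0384 -1.7545] [ 13.45  -3.39 -20.1    4.4  -14.66   4.1   19.39  -4.03  -1.67   0.53
   1.35  -3.33]
[(array([ 0.52505357, -0.09067388,  0.04372102]), np.float64(0.6458482396660088)), (array([ 0.50264858, -0.14693331,  0.04183232]), np.float64(0.5228402396220417))]
```

Run:
```python
from h import *
S=pickle.load(open("pics/side4.pkl","rb"));T=pickle.load(open("pics/top4.pkl","rb"))
c=lambda L,o:np.array([(np.array(p)+.5)/6-.5+o for p in L])
sp=c([(95,100),(200,80),(233,172),(128,192)],(322,208))
loc=np.array([(-.033,-.023),(-.033,.023),(.033,.023),(.033,-.023)])
tpx=c([(85,165),(212,212)],(345,170))
def W(v):
    a=v[3];R=np.array([[np.cos(a),-np.sin(a)],[np.sin(a),np.cos(a)]])
    return np.c_[loc@R.T+v[:2],np.full(4,v[2])]
fs=lambda v,wt:np.r_[(proj(S,W(v))-sp).ravel(),wt*(proj(T,W(v)[[0,3]])-tpx).ravel()]
for wt in(0,1):
    r=least_squares(fs,[.53,-.13,.046,-1.98],args=(wt,));print(wt,np.round(r.x,4),np.round(r.fun,2))
```

```text
0 [ 0.5525 -0.1065  0.0226 -1.9656] [ 0.07 -0.69 -0.53  0.42  0.25  0.6   0.19 -0.34 -0.   -0.   -0.   -0.  ]
1 [ 0.5355 -0.1275  0.0442 -1.963 ] [-0.62 -0.79 -0.79  0.23  0.21  0.82 -0.31 -0.02 -0.57 -1.25  1.28 -0.17]
```

```bash
cat >> h.py <<'E'
AD=np.array([.5355,-.1275,.027]);AX=-np.array([np.cos(-1.963),np.sin(-1.963),0]) # candidate hole direction (far end)
E
python3 - <<'E'
from h import *
lo=np.array([-2.69,-.47,-1.27,.19,-1.53,.08,-3.09]);hi=np.array([2.69,2.24,1.36,2.51,4.68,2.07,3.09])
mg=lambda v:np.minimum(np.array(v)-lo,hi-v).min()
for sg in(1,-1):
 for s in(1,-1):
  for th in(45,65,90):
   t=np.radians(th)
   g=[inverse_kinematics(*pose(AD+[0,0,d],sg*AX,t-np.pi/2,s)) for d in(0,.2)]
   if any(v is None for v in g): continue
   o=[]
   for a in range(-180,180,30):
    h=np.array([np.cos(np.radians(a)),np.sin(np.radians(a)),0])
    v=inverse_kinematics(*pose(np.array([.55,-.1,.3]),h,t,s))
    if v is not None and mg(v)>.1: o.append((a,round(mg(v),2),round(np.abs(np.subtract(v,g[1])).max(),1)))
   print(sg,s,th,round(min(map(mg,g)),2),o)
E
```

```text
1 1 45 0.54 [(-180, np.float64(0.31), np.float64(3.0)), (-150, np.float64(0.37), np.float64(2.7)), (-120, np.float64(0.4), np.float64(2.5)), (-90, np.float64(0.4), np.float64(2.4)), (-60, np.float64(0.25), np.float64(2.5)), (-30, np.float64(0.15), np.float64(2.7)), (0, np.float64(0.12), np.float64(2.7)), (60, np.float64(0.17), np.float64(4.2)), (90, np.float64(0.18), np.float64(3.9)), (120, np.float64(0.11), np.float64(3.6)), (150, np.float64(0.16), np.float64(3.3))]
1 1 65 0.46 [(-150, np.float64(0.36), np.float64(2.9)), (-120, np.float64(0.35), np.float64(2.8)), (-90, np.float64(0.34), np.float64(2.9)), (-60, np.float64(0.2), np.float64(3.5)), (30, np.float64(0.13), np.float64(3.9))]
1 1 90 0.23 [(-150, np.float64(0.2), np.float64(3.3)), (-120, np.float64(0.32), np.float64(3.4)), (-90, np.float64(0.31), np.float64(3.7)), (-60, np.float64(0.1), np.float64(4.5))]
1 -1 45 0.4 [(-180, np.float64(0.36), np.float64(2.1)), (-150, np.float64(0.46), np.float64(2.3)), (-120, np.float64(0.63), np.float64(2.5)), (-90, np.float64(0.5), np.float64(2.7)), (-60, np.float64(0.28), np.float64(2.8)),
[... 1879 characters left out ...]
.4)), (0, np.float64(0.12), np.float64(4.4)), (60, np.float64(0.38), np.float64(2.7)), (90, np.float64(0.64), np.float64(2.8)), (120, np.float64(0.48), np.float64(3.0)), (150, np.float64(0.37), np.float64(3.3))]
-1 -1 65 0.2 [(-150, np.float64(0.16), np.float64(1.2)), (-120, np.float64(0.35), np.float64(1.3)), (-90, np.float64(0.48), np.float64(1.3)), (-60, np.float64(0.19), np.float64(1.4)), (30, np.float64(0.13), np.float64(3.9)), (60, np.float64(0.18), np.float64(1.7)), (90, np.float64(0.46), np.float64(1.7)), (120, np.float64(0.22), np.float64(1.5))]
-1 -1 90 0.23 [(-90, np.float64(0.25), np.float64(1.1)), (-60, np.float64(0.13), np.float64(1.5)), (90, np.float64(0.19), np.float64(1.6))]
```

A vertical grasp lets me turn either end up. I'll grasp, lift, turn the unseen far end up and look.

Run:
```python
from h import *
g=lambda d:pose(AD+[0,0,d],AX,0.,-1)
movep(*g(.15));print("hit",movel(*g(0),v=.12,contact_N=8),read_tool_pos()[2]-.155)
move_gripper(0.,60);print(read_gripper_width()*85,read_gripper_force())
movel(*g(.2),v=.15);print(read_gripper_width()*85,read_t())
h=np.array([0,-1.,0]);F=pose(np.array([.55,-.1,.32]),h,np.pi/2,-1);movep(*F);wait(.3)
print(read_t(),read_gripper_width()*85,read_gripper_force())
S=shot("side","side5");T=shot("top","top5")
p=proj(S,[.55,-.1,.35])[0].astype(int);q=proj(T,[.55,-.1,.35])[0].astype(int);print(p,q)
cut=lambda s,c:crop(s,max(0,c[0]-32),max(0,c[1]-32),65,70,6)
a,b=cut(S,p),cut(T,q)
cv2.imwrite("pics/l5.png",np.hstack([a,b]))
```

```text
hit False 0.027546552425185805
45.302728079274964 62.076259553432465
45.19354340765525 16.375
18.15 45.42123569047828 61.642206609249115
[348 114] [377 172]
```

View pics/l5.png

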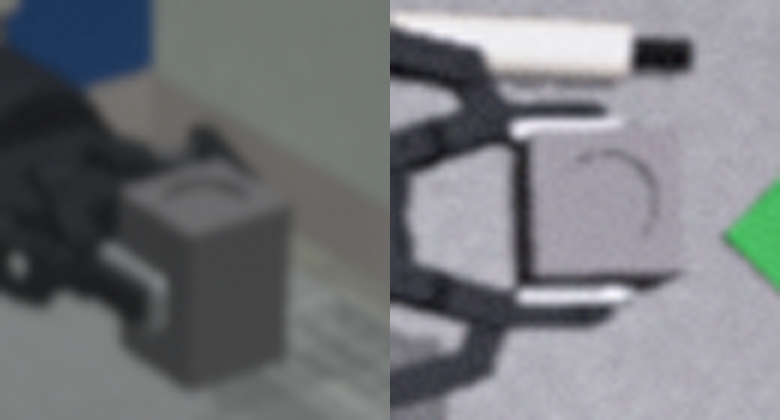

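The end now facing up (top view, crop ring at about (615,190)) shows only a thin rim crescent and a floor of block grey. That is the shallow foot, so I'll turn the other end up and check it.

Run:
```python
from h import *
movep(*pose(AD+[0,0,.25],AX,0.,-1))
a=np.radians(-115);h=np.array([np.cos(a),np.sin(a),0]);C=np.array([.55,-.1,.32])
movep(*pose(C,h,np.pi/2,1));wait(.4)
print(read_t(),read_gripper_width()*85,read_gripper_force(),Ro.from_quat(read_eef_rot()).as_matrix()[:,2],read_tool_pos())
S=shot("side","side6");T=shot("top","top6")
cut=lambda s:(lambda c:crop(s,c[0]-32,c[1]-32,65,65,6))(proj(s,C+[0,0,.03])[0].astype(int))
r=crop(S,235,140,65,50,3)
im=np.hstack([cut(S),cut(T)]);im=np.vstack([im,np.zeros((200,780,3),np.uint8)]);im[390:540,:195]=r
cv2.imwrite("pics/l6.png",im)
```

```text
21.0417 45.25056511298744 61.88292324542999 [-0.42448038 -0.90543431 -0.00226372] [0.61532719 0.03930489 0.32091139]
```

View pics/l6.png

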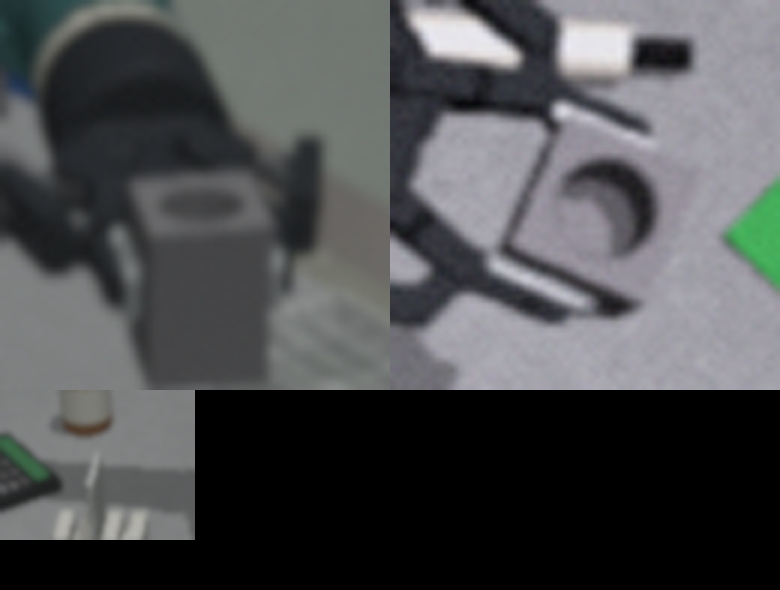

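This end is the deep hole: a wide dark shadow crescent in the top view at crop (610,205), and a dark opening in the side view. It faces straight up at 0.32 m. The plate still stands in the rack, so I'm handing in.

```bash
python3 -c "
from rig import *
wait(.5);print(max(abs(v) for v in read_dq()),read_gripper_force(),sign_off())"
```

```text
the job is handed in; nothing more can be done
0.0014372002065569838 61.88243865966797 None
```

I handed the job in with the cover plate standing fully down in the rack's middle slot and the adapter held still at 0.32 m, its deep hole facing straight up; no verdict came back from the judging.

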